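Load two keyed lens cells into the leak-test fixture and clamp them

TASK

Load the leak-test fixture: take the lens cell with the flat on its flange and the slimmer one with the notch out of the tray, turn each so that its flat or notch matches its own nest, and lower it in until it is fully home; then swing the clamp frame all the way down onto the two lenses and let go. Do not drop, tip or force the lenses, and leave the plain round lens cell, the bottle, the blower and the jar where they are.

Things in the scene. Friction and masses are not known exactly. Their poses are not given: they have to be found in the camera images.
- lens_a: Lens cell with the FLAT, black on a bare steel foot, upright in a tray cell, 74 mm tall, 0.24-0.48 kg. Foot flange 72 mm diameter, 16 mm thick, with one straight flat cut 29 mm from the axis on its own -x side; lower edge bevelled 2.5 mm. Round barrel 52 mm diameter from 16 to 60 mm height: grip it some 45 mm up, any side. Then a 48 mm bezel with the glass. Origin: centre of the underside, z up.
- lens_b: Lens cell with the NOTCH, black on a bare steel foot, upright in a tray cell, 82 mm tall, 0.18-0.36 kg. Foot flange 60 mm diameter, 16 mm thick, with one notch 13 mm wide cut in to 21 mm from the axis on its own -y side; lower edge bevelled 2.5 mm. Round barrel 40 mm diameter from 16 to 68 mm height: grip it some 45 mm up, any side. Then a 36 mm bezel. Origin: centre of the underside, z up.
- lens_c: Plain lens cell, to be left alone: 64 mm tall, uncut round flange of 66 mm diameter, 16 mm thick, barrel of 46 mm diameter. Stands in a tray cell. Origin: centre of the underside.
- tray: Pale plastic tray, fixed on the bench left or right of the robot, 192 x 192 mm, 20 mm high; floor and walls 4 mm thick. A cross of walls makes four cells 90 mm square, centres 47 mm from the middle in own x and y. Three cells hold a lens cell, one the jar, each up to 9 mm off centre. Origin: centre of the underside.
- fixture: Leak-test fixture, fixed: aluminium base plate, own x -60 to +120 mm, 220 mm wide, 12 mm thick; on it a slippery white nest block 96 x 176 mm, top 37 mm above the bench, nest_a at own y +44, nest_b at y -40 mm; behind it two posts, own x +95, y +-82 mm, 115 mm high, carry the clamp frame. Origin: on the bench under the block's middle; own -x is the front (faces the robot at yaw 0).
- nest_a (a point): Centre of the floor (23 mm above the bench) of the flatted lens's nest: a recess 14 mm deep, 76 mm diameter, with a straight side 30.8 mm from the centre towards the fixture's -x, mouth flared 3.5 mm over the top 6 mm. Axes as the fixture: lens_a is home when its origin and axes coincide with these; its flange then stands 2 mm above the block, its top 97 mm above the bench.
- nest_b (a point): Centre of the floor (23 mm above the bench) of the notched lens's nest, 84 mm from nest_a: a recess 14 mm deep, 64 mm diameter, with a steel key 8 mm wide reaching in to 22.8 mm from the centre on the fixture's -y side, mouth and key flared alike. Axes as the fixture: lens_b is home when its origin and axes coincide with these; its top is then 105 mm above the bench.
- clamp (a joint): Hinge angle of the clamp frame, rad: 0 = fully down at its stop, 1.45-1.75 at the start (up, behind the nests), 1.85 = limit. Stiff: stays where left, moves with 3-6 N at the handle. Two arms at own y +-95 mm carry a cross bar 30 mm wide, 95 mm from the hinge, whose two rubber feet end 1 mm above the seated lenses, and the handle bar; 39 mm free between the two bars for a finger.
- clamp_handle (a point): Middle of the frame's black round handle bar, 16 mm diameter, 200 mm long along the fixture's y. With the frame down it lies 157 mm in front (fixture -x) of and 27 mm above the hinge line, 129 mm above the bench; with the frame up it is its top edge. Grip from above, fingers in front of and behind the bar, or push it over. The point turns with the frame.
- clamp_hinge (a point): Middle of the clamp frame's hinge line, which runs along the fixture's y, 95 mm behind the fixture's origin, 102 mm above the bench. A growing clamp angle lifts the handle up and back (towards the fixture's +x).
- bottle: White solvent bottle with a push-dispenser top, 60 mm diameter, 185 mm tall, standing between tray and fixture; to be left alone. Origin: centre of the underside.
- blower: Dark rubber dust blower standing upright, 60 mm diameter, 135 mm tall; to be left alone. Origin: centre of the underside.
- jar: White screw-top jar of seals, 62 mm diameter, 60 mm tall, standing in the fourth cell of the tray; to be left alone. Origin: centre of the underside.
Mind the look-alikes: they are no part of the job. What is shaped like the lens_b but green or orange is not meant.

How it is judged (in metres and radians):
On the way:
1. both lens cells sit fully home in their own nests, with the clamp frame still up (horizontal distance between lens_a and nest_a below 0.005 m and z of lens_a in the frame of nest_a below 0.002 m and angle between the x axis of lens_a and the x axis of nest_a, either way round below 0.15 rad and angle between each of lens_a, lens_b's own z axis and vertical below 0.05 rad and horizontal distance between lens_b and nest_b below 0.005 m and z of lens_b in the frame of nest_b below 0.002 m and angle between the x axis of lens_b and the x axis of nest_b, either way round below 0.15 rad and value of joint clamp above 0.5 rad), for 0.2 s.
At the end, for the whole second after the job is handed in: Each lens cell rests in its own nest, within 5 mm of its centre, its foot within 2 mm of the nest floor, upright within 0.05 rad and its flat or notch on the key side within 0.15 rad; the clamp frame is down (below 0.05 rad); the lenses are at rest and let go (horizontal distance between lens_a and nest_a below 0.005 m and z of lens_a in the frame of nest_a below 0.002 m and angle between the x axis of lens_a and the x axis of nest_a, either way round below 0.15 rad and angle between each of lens_a, lens_b's own z axis and vertical below 0.05 rad and horizontal distance between lens_b and nest_b below 0.005 m and z of lens_b in the frame of nest_b below 0.002 m and angle between the x axis of lens_b and the x axis of nest_b, either way round below 0.15 rad and value of joint clamp below 0.05 rad and linear speed of each of lens_a, lens_b below 0.02 m/s); the robot touches nothing.
It fails at once if a lens cell is tipped over (angle between any of lens_a, lens_b's own z axis and vertical above 0.5 rad).
It fails at once if a lens cell falls freely faster than 0.6 m/s (dropped from some 20 mm or more) ((linear speed of lens_a above 0.6 m/s and contact force between lens_a and the fingers below 0.1 N) or (linear speed of lens_b above 0.6 m/s and contact force between lens_b and the fingers below 0.1 N)).
It fails at once if a lens cell is forced: it is pressed on the fixture or the clamp frame with more than 80 N (contact force between any of lens_a, lens_b and fixture above 80 N).
It fails at once if the plain lens cell, the bottle, the blower or the jar is moved by more than 20 mm (distance of any of lens_c, bottle, blower, jar from where it was at the start of the episode above 0.02 m).
It also fails if it takes over 72 s, if anything falls off the work surface, if the arm or the gripper's body presses on something with over 40 N, if the wrist force passes 120 N, or if a joint passes its speed limit or range.

ROBOT

A 6-joint arm with a two-finger parallel gripper is mounted at the origin on the work surface. World frame = base frame: x ahead of the robot, y to its left, z up, the work surface at z = 0. Lengths are in mm, angles in rad, forces in N, time in s.
With the tool pointing down it reaches from about 425 to 925 mm from the base axis. Payload 12.5 kg.
Tool frame: the origin (TCP) lies between the finger pads; the fingertips stand 14 mm ahead of it and the grasp point (between the pads) lies 5 mm behind it (manip.tcp_to_tips is the distance from the TCP to the fingertips, in mm); z points along the fingers, y is the line along which they close (so a half turn about z gives the same grasp; the last joint's range is limited). The gripper opens to 85 mm and grips with 20 to 120 N. Pads are 22 mm wide; open, the fingers measure 114 mm over their backs; the gripper's body (76 mm by 85 mm) begins 54 mm behind the grasp point. The pads swing forward as they close: fully open they stand 13 mm farther back than shut.
Start: joints at [-1.245, 0.491, 1.559, -0, 1.092, -0.106], TCP at [261.59, -567.639, 245.327] pointing down, gripper open.
Joint ranges: [-3.1, 3.1], [-0.84, 2.19], [0.05, 2.79], [-1.13, 4.28], [0.06, 2.93], [-2.69, 2.69]. Speed limits (rad/s): [2.22, 2.22, 2.79, 3.14, 3.14, 3.14].

INTERFACE

Orientations are given as a unit quaternion [x, y, z, w].
In Python, from rig import monitor, grab_frame, close_job, manip gives the robot as it stands.
- The arm moves only by the shell command python3 -m jog 'ROWS' [FORCE]. ROWS is JSON, a list that holds one entry, the list of rows, each a list of 7 numbers: the opening, from -1 (shut) to 1 (fully open), then the shift along the tool's x, y, z in mm, then the turn, a rotation vector about the tool's x, y, z in rad. A call has 1 to 12 rows; each row is the pose to reach, as a shift and turn from the pose commanded when the call began, along the tool's axes at that moment; what a row does not reach only later rows make up. A row lasts 1/10 s, in which the tool goes at most 50 mm and 8.59 degrees, less where a joint would pass 70% of its speed; a pose out of reach is approached as far as the arm can. A call with a gripper value outside its range is refused whole. The fingers move at their own pace and stop on an object; FORCE is the grip in N (left out, the last holds). Time passes only in rows, so rows that repeat a pose let the fingers close. It gives the time, the measured TCP pose, the force, the opening and the grip force at its end, in the units of the state.
- monitor.sense(): the state, without advancing time (a new reading comes with each control period).
- grab_frame(name): name is "scene" or "top"; returns a dict with "color" (480x640x3 uint8, red, green, blue), "K" (3x3 intrinsics, pixels), "camera_from_world" (4x4, takes a point from world to camera coordinates). Camera axes: x right, y down, z forward; pixel columns grow to the right and rows downward; lengths in mm; the calibration is good to about 2 mm. A picture is of the moment at which its call begins. There is no depth.
- close_job(): hands the job in; it is judged then, once.
The state is a dict: "clock": time; "joints": joint angles; "qvel": joint speeds; "effort": joint torques, N m; "position": TCP position; "eef_rot": TCP orientation; "ft_force": force on the tool from outside, world axes, zero at the start; "moment": the same for the moment, N m; "grip_width": finger opening in mm; "grasp_force": force on a finger pad.
Only numpy, scipy, OpenCV 4.12 (cv2) and the standard library are available. Lean on these libraries where they do the work, as an engineer would, in place of code of your own. Each camera call takes 0.05 s, during which the arm holds its last target. There are 200 camera calls.

## Working session

There is one attempt and no reset: what is moved stays moved. The work goes in short steps, Python scripts to look and compute and a shell command to move; the robot and the scene stay as the last step left them, time stands still between calls to the robot, and variables do not carry over. Pictures are saved under pics/ and viewed, at most 10 in all, crops included, and the job is handed in when it is done.

```bash
mkdir -p pics; ls; python3 - <<'E'
from rig import monitor, grab_frame, manip
import cv2,numpy as np
s=monitor.sense();print(s)
for n in("scene","top"):
    f=grab_frame(n);cv2.imwrite(f"pics/{n}0.png",f["color"][:,:,::-1]);np.savez(f"pics/{n}0.npz",**f)
    print(n,f["K"].tolist(),np.round(f["camera_from_world"],4).tolist())
E
```

```text
pics
{'clock': 0.0, 'joints': array([-1.24461212e+00,  4.91542861e-01,  1.55945171e+00,  1.67342127e-05,
        1.09171320e+00, -1.05617763e-01]), 'qvel': array([-0.0005933 , -0.00032782, -0.0007215 , -0.0006222 ,  0.0006833 ,
        0.00030517]), 'effort': array([-8.13092356e-04, -6.18442798e+01, -2.61597776e+01, -8.64083495e-05,
        4.04800128e-03, -1.26601918e-05]), 'position': array([ 261.51219712, -567.42234181,  244.73733065]), 'eef_rot': array([ 9.76784450e-01,  2.14223779e-01, -5.39871126e-05, -5.54990138e-04]), 'ft_force': array([ 0.01261307, -0.27191996, -0.49540418]), 'moment': array([ 0.07577179,  0.03951345, -0.03689834]), 'grasp_force': 0.0, 'grip_width': 85.5223855570601}
scene [[498.7264895243223, 0.0, 315.7132768863016], [0.0, 498.7264895243223, 238.1116478433629], [0.0, 0.0, 1.0]] [[0.7234, 0.6904, 0.0049, -440.2284], [0.5671, -0.5902, -0.5746, -230.0617], [-0.3938, 0.4184, -0.8184, 1206.1075], [0.0, 0.0, 0.0, 1.0]]
top [[536.197655249647, 0.0, 312.86665209356204], [0.0, 536.197655249647, 243.11871306793978], [0.0, 0.0, 1.0]] [[0.0196, -0.9994, -0.0302, 54.2103], [-0.9982, -0.0179, -0.0564, 565.3417], [0.0559, 0.0313, -0.9979, 1185.4999], [0.0, 0.0, 0.0, 1.0]]
```

View pics/top0.png

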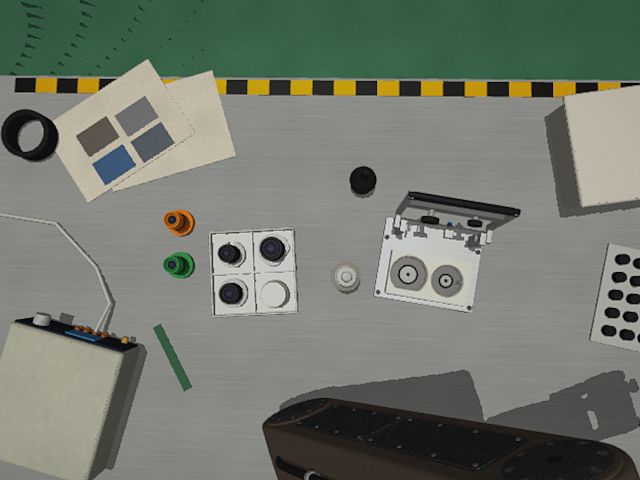

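View pics/scene0.png

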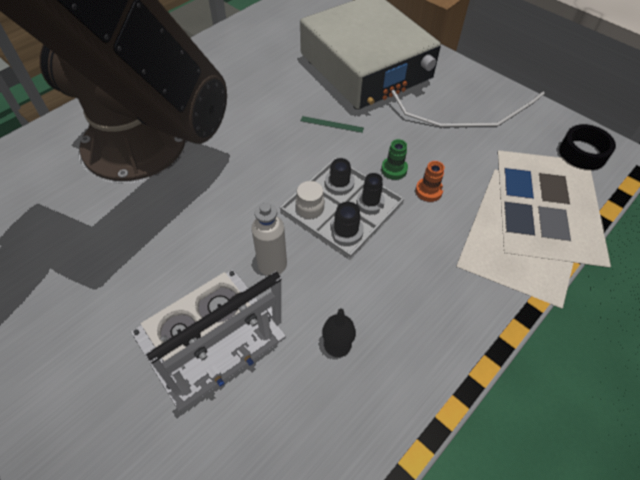

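```bash
python3 - <<'E'
import cv2,numpy as np
t=cv2.imread("pics/top0.png");s=cv2.imread("pics/scene0.png")
a=cv2.resize(t[220:325,203:308],(600,600),interpolation=cv2.INTER_CUBIC)
c=cv2.resize(s[145:265,265:385],(200,200),interpolation=cv2.INTER_CUBIC)
b=cv2.resize(s[145:265,290:410],(200,200),interpolation=cv2.INTER_CUBIC)
d=cv2.resize(t[185:325,370:525],(200,200),interpolation=cv2.INTER_CUBIC)
cv2.imwrite("pics/crop1.png",np.hstack([a,np.vstack([c,b,d])]))
E
```

```text
(no output)
```

View pics/crop1.png

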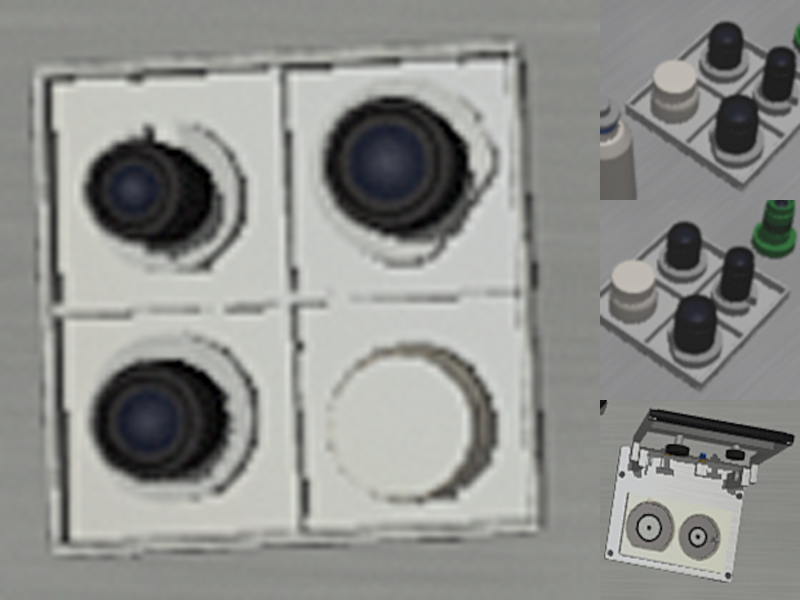

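```bash
cat > h.py <<'E'
import cv2,numpy as np
from scipy.ndimage import map_coordinates,gaussian_gradient_magnitude
from scipy.optimize import minimize
def load(n): return dict(np.load(f"pics/{n}.npz"))
def proj(f,P):
    C=f["camera_from_world"];q=(P@C[:3,:3].T+C[:3,3])@f["K"].T
    return q[:,:2]/q[:,2:]
def ray(f,px,z):
    C=f["camera_from_world"];R=C[:3,:3];o=-R.T@C[:3,3]
    d=R.T@np.linalg.inv(f["K"])@np.array([*px,1.]);return (o+d*(z-o[2])/d[2])[:2]
def place(P,p):
    c,s=np.cos(p[2]),np.sin(p[2]);return np.c_[P[:,0]*c-P[:,1]*s+p[0],P[:,0]*s+P[:,1]*c+p[1],P[:,2]]
def poly(xy,z,step=1.5):
    o=[]
    for a,b in zip(xy,np.roll(xy,-1,0)):
        n=max(2,int(np.linalg.norm(b-a)/step));o.append(a+(b-a)*np.linspace(0,1,n,endpoint=False)[:,None])
    o=np.vstack(o);return np.c_[o,np.full(len(o),z)]
def circ(r,z,c=(0,0),n=180,flat=None,notch=None):
    t=np.linspace(0,2*np.pi,n,endpoint=False);x,y=r*np.cos(t),r*np.sin(t)
    if flat: x=np.maximum(x,-flat)
    if notch: m=(y<0)&(abs(x)<notch[0]);y=np.where(m,-notch[1],y)
    return np.c_[x+c[0],y+c[1],np.full(n,z)]
def rect(x0,x1,y0,y1,z): return poly(np.array([[x0,y0],[x1,y0],[x1,y1],[x0,y1]],float),z)
def G(f,s=1.): return sum(gaussian_gradient_magnitude(f["color"][:,:,i].astype(float),s) for i in range(3))
def score(g,f,P): 
    u=proj(f,P);return np.sqrt(np.clip(map_coordinates(g,[u[:,1],u[:,0]],order=1),0,None)).mean()
def fit(parts,p0,fs,dx=10,da=.15,full=False):
    # parts: list of (points,z-offset already) ; coarse random + Nelder-Mead
    gs=[G(f) for f in fs];rng=np.random.default_rng(0)
    J=lambda p:-sum(score(g,f,place(P,p)) for g,f in zip(gs,fs) for P in parts)
    c=[np.array(p0)+rng.uniform(-1,1,3)*[dx,dx,da] for _ in range(1500)]+[np.array(p0)]
    c=sorted(c,key=J)[:5]
    r=min((minimize(J,q,method="Nelder-Mead",options=dict(initial_simplex=q+np.array([[0,0,0],[2,0,0],[0,2,0],[0,0,.05]]))) for q in c),key=lambda r:r.fun)
    return r.x,r.fun
A=lambda z0=4:[circ(36,z0+16,flat=29),circ(24,z0+74)]
B=lambda z0=4:[circ(30,z0+16,notch=(6.5,21)),circ(18,z0+82)]
FX=[rect(-60,120,-110,110,12),rect(-48,48,-88,88,37),circ(41,37,(0,44),flat=34.3),circ(35,37,(0,-40))]
TR=[rect(-96,96,-96,96,20)]
E
cat > m1.py <<'E'
from h import *
T=load("top0");S=load("scene0")
print("tray0",ray(T,(254,272),20))
tr,_=fit(TR,[*ray(T,(254,272),20),0],[T],15,.2);print("tray",tr)
ts,_=fit(TR,tr,[S],15,.2);print("tray scene",ts)
f0=[*ray(T,(428,275),37),-.13]
fx=None
for y in (-.2,.0):
  q,s=fit(FX,[f0[0],f0[1],y],[T],15,.2);print("fx",q,s)
  if fx is None or s<b: fx,b=q,s
print("fx scene",fit([FX[0],FX[1]],fx,[S],12,.1))
out=[]
a0=ray(T,(271,248.5),78);b0=ray(T,(226.6,253.2),86);print(a0,b0)
for nm,M,p in(("a",A(),a0),("b",B(),b0)):
  best=None
  for y in np.arange(-3,3.2,.5):
    q,s=fit(M,[*p,y],[T],5,.25)
    if best is None or s<best[1]: best=(q,s)
    print(nm,round(y,1),np.round(q,2),round(s,2))
  out.append(best[0])
img=T["color"][:,:,::-1].copy()
k=6
def draw(x0,y0,w,h,k,things):
  im=cv2.resize(img[y0:y0+h,x0:x0+w],None,fx=k,fy=k,interpolation=cv2.INTER_CUBIC)
  for P,c in things:
    for u in proj(T,P): cv2.circle(im,tuple(int(v) for v in ((u-[x0,y0]+.5)*k)),0,c,-1)
  return im
th=[(place(P,out[0]),(0,0,255)) for P in A()]+[(place(P,out[1]),(0,180,0)) for P in B()]+[(place(P,tr),(255,0,0)) for P in TR]+[(place(P,fx),(0,0,255)) for P in FX]
i1=draw(205,222,100,75,4,th);i2=draw(370,190,100+34,75+55,3,th)
i1=cv2.copyMakeBorder(i1,0,390-300,0,0,cv2.BORDER_CONSTANT);cv2.imwrite("pics/ov1.png",np.hstack([i1,i2[:390,:400]]))
np.save("pose.npy",np.array([*out,tr,fx]))
E
python3 m1.py
```

```text
tray0 [496.98933354 195.16069163]
tray [4.90666800e+02 1.94390718e+02 7.15797422e-02]
tray scene [4.97804588e+02 1.98365505e+02 6.19184368e-02]
fx [ 4.93253613e+02 -1.89974260e+02 -1.49368673e-01] -29.758158156100073
fx [ 4.93253594e+02 -1.89973823e+02 -1.49368952e-01] -29.75815800702984
fx scene (array([ 4.86576212e+02, -1.87708242e+02, -1.64263572e-01]), np.float64(-10.080563069200918))
[547.71063116 151.94310818] [535.65761154 245.24980444]
a -3.0 [549.74 152.4   -2.81] -16.42
a -2.5 [549.74 152.4   -2.81] -16.42
a -2.0 [549.74 152.4   -2.81] -16.42
a -1.5 [ 5.5029e+02  1.5180e+02 -4.3000e-01] -16.61
a -1.0 [ 5.5029e+02  1.5180e+02 -4.3000e-01] -16.61
a -0.5 [ 5.5029e+02  1.5180e+02 -4.3000e-01] -16.61
a 0.0 [ 5.5029e+02  1.5180e+02 -4.3000e-01] -16.61
a 0.5 [547.48 150.51   0.97] -16.7
a 1.0 [547.48 150.51   0.97] -16.7
a 1.5 [547.48 150.51   0.97] -16.7
a 2.0 [549.74 152.4    3.47] -16.42
a 2.5 [549.74 152.4    3.47] -16.42
a 3.0 [549.74 152.4    3.47] -16.42
b -3.0 [537.02 245.21  -3.31] -16.87
b -2.5 [537.   245.77  -1.94] -17.82
b -2.0 [537.   245.77  -1.94] -17.82
b -1.5 [537.   245.77  -1.94] -17.82
b -1.0 [537.   245.77  -1.94] -17.82
b -0.5 [ 5.3713e+02  2.4606e+02 -2.0000e-01] -17.57
b 0.0 [5.3716e+02 2.4640e+02 2.0000e-02] -17.62
b 0.5 [5.3697e+02 2.4709e+02 4.6000e-01] -17.59
b 1.0 [537.08 245.77   1.55] -17.87
b 1.5 [537.08 245.77   1.55] -17.87
b 2.0 [537.08 245.77   1.55] -17.87
b 2.5 [537.08 245.77   1.55] -17.87
b 3.0 [537.02 245.21   2.97] -16.87
```

View pics/ov1.png

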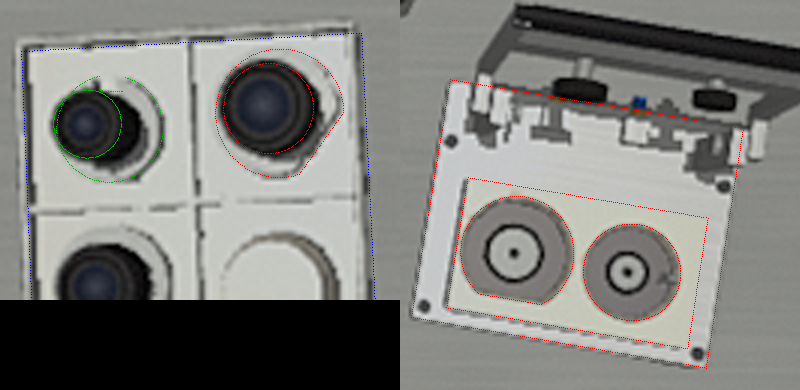

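```bash
cat > rectv.py <<'E'
from h import *
def rectify(f,c,z,h=48,n=300):
    # image: up=+x, left=+y
    g=np.linspace(h,-h,n);X,Y=np.meshgrid(g+c[0],g+c[1],indexing="ij")
    u=proj(f,np.c_[X.ravel(),Y.ravel(),np.full(n*n,z)]).astype(np.float32).reshape(n,n,2)
    return cv2.remap(f["color"][:,:,::-1].copy(),u[:,:,0],u[:,:,1],cv2.INTER_CUBIC)
if __name__=="__main__":
    T=load("top0");S=load("scene0");rows=[]
    for c in((549,152),(537,246)): rows.append(np.hstack([rectify(T,c,20),rectify(S,c,20)]))
    cv2.imwrite("pics/rect1.png",cv2.convertScaleAbs(np.vstack(rows),alpha=1.15))
E
python3 rectv.py
```

```text
(no output)
```

View pics/rect1.png

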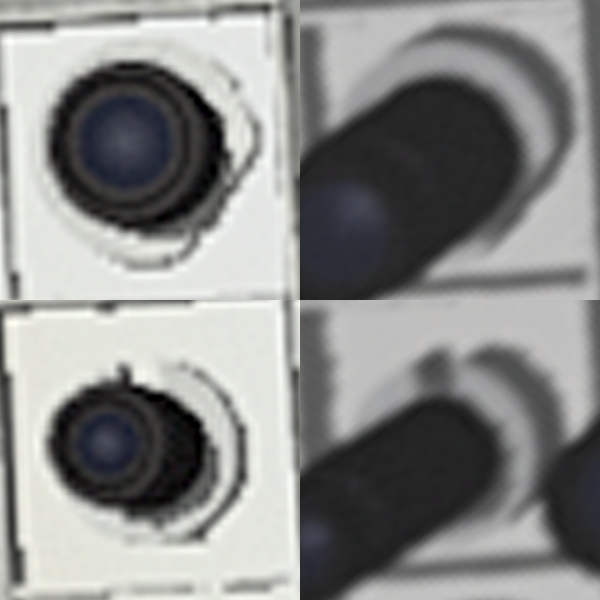

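The three black lens cells in the tray: (271,249) is the large one with the flat towards lower right, so lens_a. (230,253) is the slim one with a notch towards the top of the image, so lens_b. (231,293) is plain and round, so lens_c. The look-alikes are green (178,265) and orange (178,221), outside the tray. Nests are at about (409,274) and (446,281). The crop confirms the choice.

```bash
cat > to.py <<'E'
import sys,numpy as np
from rig import monitor
from scipy.spatial.transform import Rotation as R
s=monitor.sense();r=R.from_quat(s["eef_rot"]);m=r.as_matrix()
psi=np.arctan2(m[1,0],m[0,0])
print("clk %.2f pos %s psi %.3f tilt %.4f F %s w %.1f g %.1f j6 %.2f"%(s["clock"],np.round(s["position"],1),psi,np.arccos(-m[2,2]),np.round(s["ft_force"],1),s["grip_width"],s["grasp_force"],s["joints"][5]))
if len(sys.argv)>4:
    x,y,z,p=map(float,sys.argv[1:5])
    w=R.from_matrix(np.c_[[np.cos(p),np.sin(p),0],[np.sin(p),-np.cos(p),0],[0,0,-1]])
    print("shift",np.round(m.T@(np.array([x,y,z])-s["position"]),1),"rot",np.round((r.inv()*w).as_rotvec(),3))
E
python3 to.py 549 152 245 2.53
python3 -c "
from h import *
T=load('top0');print(ray(T,(346,276),185),ray(T,(363,180),130))"
```

```text
clk 0.10 pos [ 261.5 -567.4  244.8] psi 0.432 tilt 0.0010 F [-0.4  0.2 -0.5] w 85.6 g 0.0 j6 -0.11
shift [ 5.622e+02 -5.331e+02  4.000e-01] rot [-1.000e-03 -1.000e-03 -2.098e+00]
[492.80337656  -5.25744009] [688.566277   -38.43270373]
```

```bash
python3 -m jog '[[[1,562,-533,0,0,0,-2.1],[1,562,-533,0,0,0,-2.1],[1,562,-533,0,0,0,-2.1],[1,562,-533,0,0,0,-2.1],[1,562,-533,0,0,0,-2.1],[1,562,-533,0,0,0,-2.1],[1,562,-533,0,0,0,-2.1],[1,562,-533,0,0,0,-2.1],[1,562,-533,0,0,0,-2.1],[1,562,-533,0,0,0,-2.1],[1,562,-533,0,0,0,-2.1],[1,562,-533,0,0,0,-2.1]]]'; python3 to.py 549 152 245 2.53
```

```text
clock: 1.3
position: [484.5, -8.4, 245.3]
eef_rot: [0.437, 0.9, -0.0, 0.0]
ft_force: [0.4, -2.1, 0.3]
grip_width: 85.5
grasp_force: 0.0
clk 1.30 pos [484.5  -8.4 245.3] psi 2.238 tilt 0.0001 F [ 0.4 -2.1  0.3] w 85.5 g 0.0 j6 -0.82
shift [ 86.1 149.9   0.3] rot [-0.     0.    -0.292]
```

```bash
python3 -m jog '[[[1,86,150,0,0,0,-0.29],[1,86,150,0,0,0,-0.29],[1,86,150,0,0,0,-0.29],[1,86,150,0,0,0,-0.29],[1,86,150,50,0,0,-0.29],[1,86,150,95,0,0,-0.29],[1,86,150,95,0,0,-0.29],[1,86,150,95,0,0,-0.29]]]'; python3 to.py 549 152 44 2.53; python3 - <<'E'
from h import *
from rig import grab_frame
f=grab_frame("top");np.savez("pics/t2.npz",**f);g=grab_frame("scene");np.savez("pics/s2.npz",**g)
a=cv2.resize(f["color"][190:300,210:330,::-1],(400,367));b=cv2.resize(g["color"][100:265,280:460,::-1],(400,367))
cv2.imwrite("pics/p2.png",np.hstack([a,b]))
E
```

```text
clock: 2.1
position: [550.0, 149.5, 150.8]
eef_rot: [0.305, 0.952, -0.0, -0.0]
ft_force: [1.0, -0.1, -0.0]
grip_width: 85.1
grasp_force: 0.0
clk 2.10 pos [550.  149.5 150.8] psi 2.522 tilt 0.0011 F [ 1.  -0.1 -0. ] w 85.1 g 0.0 j6 -0.80
shift [  2.2   1.6 106.8] rot [-0.001 -0.001 -0.008]
```

View pics/p2.png

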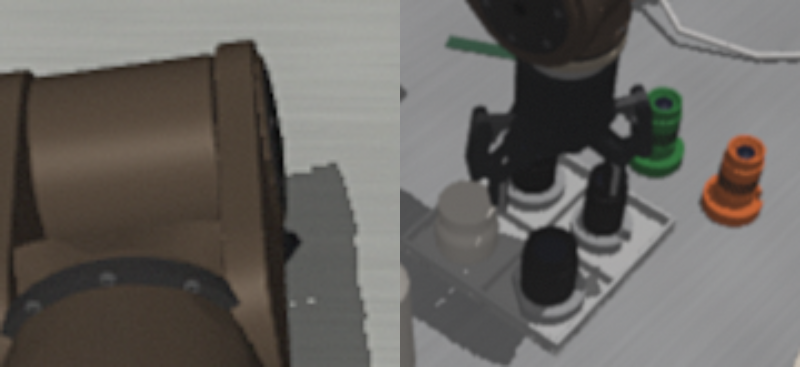

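```bash
python3 -c "
from h import *
S=load('s2');j=2.522-np.pi/2;d=np.array([np.cos(j),np.sin(j),0])
P=np.array([[550,149.5,150.8]])+np.array([[0,0,-14],[0,0,0]]+[list(k*d+[0,0,0]) for k in(-57,57)])
u=proj(S,P);print((u-[280,100])*[400/180,367/165]+[400,0])"
```

```text
[[551.90094142 206.91031494]
 [552.87745291 196.06437301]
 [486.11226289 205.65739818]
 [618.73130791 186.60229123]]
```

```bash
python3 -m jog '[[[1,2,1.5,0,0,0,0],[1,2,1.5,35,0,0,0],[1,2,1.5,70,0,0,0],[1,2,1.5,90,0,0,0],[1,2,1.5,107,0,0,0],[1,2,1.5,107,0,0,0],[0.5,2,1.5,107,0,0,0],[0.4,2,1.5,107,0,0,0],[0.3,2,1.5,107,0,0,0],[0.1,2,1.5,107,0,0,0],[0,2,1.5,107,0,0,0],[0,2,1.5,107,0,0,0]]]' 50; python3 to.py 549 152 44 2.53
```

```text
clock: 3.4
position: [549.6, 152.0, 44.8]
eef_rot: [0.305, 0.952, 0.0, 0.001]
ft_force: [-1.3, -0.7, 9.9]
grip_width: 50.9
grasp_force: 50.8
clk 3.40 pos [549.6 152.   44.8] psi 2.522 tilt 0.0022 F [-1.3 -0.7  9.9] w 50.9 g 50.8 j6 -0.80
shift [ 0.5 -0.4  0.8] rot [ 0.001  0.002 -0.008]
```

```bash
python3 -m jog '[[[-0.2,0,0,-10,0,0,0],[-0.2,0,0,-30,0,0,0],[-0.2,0,0,-60,0,0,0],[-0.2,0,0,-95,0,0,0],[-0.2,0,0,-130,0,0,0],[-0.2,0,0,-165,0,0,0],[-0.2,0,0,-195,0,0,0],[-0.2,0,0,-210,0,0,0],[-0.2,0,0,-210,0,0,0]]]' 60; python3 to.py 499.8 -146.5 254 1.413
```

```text
clock: 4.3
position: [549.3, 152.0, 255.9]
eef_rot: [0.305, 0.952, 0.001, 0.002]
ft_force: [0.8, -0.0, -3.6]
grip_width: 50.4
grasp_force: 63.1
clk 4.30 pos [549.3 152.  255.9] psi 2.522 tilt 0.0040 F [ 0.8 -0.  -3.6] w 50.4 g 63.1 j6 -0.80
shift [-133.1 -271.7    1.5] rot [4.000e-03 1.000e-03 1.109e+00]
```

```bash
python3 -m jog '[[[-0.2,-12,-25,0,0,0,0.1],[-0.2,-26,-52,0,0,0,0.22],[-0.2,-40,-80,0,0,0,0.35],[-0.2,-54,-110,0,0,0,0.48],[-0.2,-69,-140,0,0,0,0.61],[-0.2,-84,-170,0,0,0,0.74],[-0.2,-99,-200,0,0,0,0.87],[-0.2,-114,-230,0,0,0,1.0],[-0.2,-126,-255,0,0,0,1.08],[-0.2,-133,-271.5,1,0.004,0.001,1.109],[-0.2,-133,-271.5,1,0.004,0.001,1.109],[-0.2,-133,-271.5,1,0.004,0.001,1.109]]]'; python3 to.py 499.8 -146.5 95 1.413
```

```text
clock: 5.5
position: [499.1, -146.2, 251.5]
eef_rot: [0.761, 0.649, -0.002, -0.002]
ft_force: [0.6, 0.3, -2.9]
grip_width: 50.2
grasp_force: 63.4
clk 5.50 pos [ 499.1 -146.2  251.5] psi 1.413 tilt 0.0053 F [ 0.6  0.3 -2.9] w 50.2 g 63.4 j6 -0.25
shift [-1.000e-01  1.500e+00  1.565e+02] rot [-0.005  0.001 -0.   ]
```

```bash
python3 - <<'E'
from h import *
from rig import grab_frame
g=grab_frame("scene");np.savez("pics/s3.npz",**g)
cv2.imwrite("pics/p3.png",cv2.resize(g["color"][160:420,90:400,::-1],(700,587),interpolation=cv2.INTER_CUBIC))
E
```

```text
(no output)
```

View pics/p3.png

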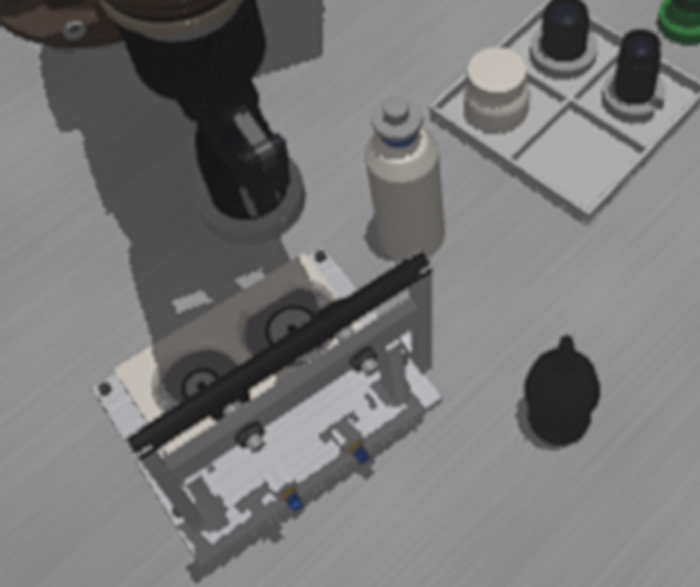

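```bash
python3 -c "
from h import *
S=load('s3');T=load('top0')
print(ray(S,(218.4,307.5),23),ray(S,(179.9,331.9),23))
print(ray(T,(408.7-.2,274.3),23),ray(T,(445.9,280.5),23))
fx=np.load('pose.npy')[3];print(proj(T,place(np.array([[0,44,23],[0,-40,23.]]),fx)),proj(S,place(np.array([[0,44,23],[0,-40,23.]]),fx)))
# fit bores in top: circles on floor
g=T['color'][255:300,390:470].astype(int).sum(2)
for c in((408,274),(446,281)):
  w=T['color'][c[1]-3:c[1]+4,c[0]-3:c[0]+4].astype(float).sum(2);w=(w.max()-w)*(w<w.min()+120);yy,xx=np.mgrid[c[1]-3:c[1]+4,c[0]-3:c[0]+4];q=((xx*w).sum()/w.sum(),(yy*w).sum()/w.sum());print(q,ray(T,q,23))
"

```

```text
[ 500.92796982 -149.52342737] [ 488.65274191 -229.13251762]
[ 498.61592676 -148.28531241] [ 486.58052695 -230.47725701]
[[407.67769499 273.74694815]
 [445.46881327 280.16397347]] [[219.27673881 306.05934403]
 [179.26134664 331.56642272]]
(np.float64(407.5019718309859), np.float64(273.53295774647887)) [ 500.26634444 -146.07292065]
(np.float64(445.51425313568984), np.float64(280.47320410490306)) [ 486.62257393 -229.63228849]
```

```bash
python3 -m jog '[[[-0.2,0.3,1.2,25,-0.005,0.001,0],[-0.2,0.3,1.2,55,-0.005,0.001,0],[-0.2,0.3,1.2,85,-0.005,0.001,0],[-0.2,0.3,1.2,115,-0.005,0.001,0],[-0.2,0.3,1.2,140,-0.005,0.001,0],[-0.2,0.3,1.2,155,-0.005,0.001,0],[-0.2,0.3,1.2,161,-0.005,0.001,0],[-0.2,0.3,1.2,161,-0.005,0.001,0],[-0.2,0.3,1.2,161,-0.005,0.001,0]]]'; python3 to.py 500 -147 76 1.413
```

```text
clock: 6.45
position: [500.6, -146.1, 91.9]
eef_rot: [0.76, 0.649, 0.001, 0.001]
ft_force: [0.2, 0.5, -2.5]
grip_width: 50.6
grasp_force: 63.6
clk 6.45 pos [ 500.6 -146.1   91.9] psi 1.414 tilt 0.0022 F [ 0.2  0.5 -2.5] w 50.6 g 63.6 j6 -0.25
shift [-1.  -0.5 15.9] rot [0.002 0.    0.001]
```

```bash
python3 -m jog '[[[-0.2,-1,-0.5,3,0,0,0],[-0.2,-1,-0.5,6,0,0,0],[-0.2,-1,-0.5,9,0,0,0],[-0.2,-1,-0.5,12,0,0,0],[-0.2,-1,-0.5,14,0,0,0],[-0.2,-1,-0.5,16,0,0,0],[-0.2,-1,-0.5,18,0,0,0]]]'; python3 to.py 500 -147 64 1.413
```

```text
clock: 7.15
position: [499.6, -147.3, 73.1]
eef_rot: [0.761, 0.649, 0.0, 0.001]
ft_force: [-0.2, 0.4, -2.7]
grip_width: 50.6
grasp_force: 63.6
clk 7.15 pos [ 499.6 -147.3   73.1] psi 1.413 tilt 0.0013 F [-0.2  0.4 -2.7] w 50.6 g 63.6 j6 -0.26
shift [0.4 0.3 9.1] rot [ 0.001  0.    -0.   ]
```

```bash
python3 -m jog '[[[-0.2,0,0,2,0,0,0],[-0.2,0,0,4,0,0,0],[-0.2,0,0,5.5,0,0,0],[-0.2,0,0,7,0,0,0]]]'; python3 to.py 500 -147 64 1.413
```

```text
clock: 7.55
position: [499.5, -147.3, 66.2]
eef_rot: [0.761, 0.649, 0.0, 0.001]
ft_force: [-1.1, -0.4, -2.6]
grip_width: 50.6
grasp_force: 63.6
clk 7.55 pos [ 499.5 -147.3   66.2] psi 1.413 tilt 0.0012 F [-1.1 -0.4 -2.6] w 50.6 g 63.6 j6 -0.26
shift [0.4 0.4 2.2] rot [ 0.001  0.    -0.   ]
```

```bash
python3 -m jog '[[[-0.2,0,0,1,0,0,0],[-0.2,0,0,2,0,0,0],[-0.2,0,0,2.7,0,0,0],[-0.2,0,0,2.7,0,0,0]]]'; python3 to.py 500 -147 64 1.413
```

```text
clock: 7.95
position: [499.5, -147.3, 63.8]
eef_rot: [0.761, 0.649, 0.0, 0.001]
ft_force: [-2.7, -1.3, 3.0]
grip_width: 50.3
grasp_force: 64.4
clk 7.95 pos [ 499.5 -147.3   63.8] psi 1.413 tilt 0.0013 F [-2.7 -1.3  3. ] w 50.3 g 64.4 j6 -0.26
shift [ 0.4  0.4 -0.2] rot [ 0.001  0.    -0.   ]
```

```bash
python3 -m jog '[[[0.1,0,0,0,0,0,0],[0.3,0,0,0,0,0,0],[0.6,0,0,0,0,0,0],[0.7,0,0,0,0,0,0],[0.7,0,0,-15,0,0,0],[0.7,0,0,-45,0,0,0],[0.8,0,0,-90,0,0,0],[1,0,0,-140,0,0,0],[1,0,0,-185,0,0,0],[1,0,0,-185,0,0,0]]]'; python3 to.py 537.5 246 248 3.16; python3 - <<'E'
from h import *
from rig import grab_frame
T=grab_frame("scene");np.savez("pics/s4.npz",**T)
cv2.imwrite("pics/p4.png",cv2.resize(T["color"][250:420,110:310,::-1],(800,680))[:600])
E
```

```text
clock: 8.95
position: [501.1, -147.8, 254.3]
eef_rot: [0.761, 0.649, 0.003, 0.005]
ft_force: [-0.2, -0.3, -0.6]
grip_width: 85.6
grasp_force: 0.0
clk 8.95 pos [ 501.1 -147.8  254.3] psi 1.413 tilt 0.0112 F [-0.2 -0.3 -0.6] w 85.6 g 0.0 j6 -0.26
shift [394.6 -26.    5. ] rot [ 0.006  0.011 -1.747]
```

```bash
python3 -m jog '[[[1,395,-26,0,0.006,0.011,-1.747],[1,395,-26,0,0.006,0.011,-1.747],[1,395,-26,0,0.006,0.011,-1.747],[1,395,-26,0,0.006,0.011,-1.747],[1,395,-26,0,0.006,0.011,-1.747],[1,395,-26,0,0.006,0.011,-1.747],[1,395,-26,0,0.006,0.011,-1.747],[1,395,-26,0,0.006,0.011,-1.747],[1,395,-26,0,0.006,0.011,-1.747],[1,395,-26,0,0.006,0.011,-1.747],[1,395,-26,0,0.006,0.011,-1.747],[1,395,-26,0,0.006,0.011,-1.747]]]'; python3 to.py 537.5 246 130 3.16
```

```text
clock: 10.2
position: [535.4, 247.1, 246.7]
eef_rot: [-0.012, 1.0, 0.001, -0.006]
ft_force: [0.2, -1.0, -0.0]
grip_width: 85.2
grasp_force: 0.0
clk 10.20 pos [535.4 247.1 246.7] psi -3.117 tilt 0.0118 F [ 0.2 -1.  -0. ] w 85.2 g 0.0 j6 -1.28
shift [ -3.4  -1.5 116.7] rot [ 0.003 -0.011  0.006]
```

```bash
python3 -m jog '[[[1,-3,-1,30,0.003,-0.011,0.006],[1,-3,-1,70,0.003,-0.011,0.006],[1,-3,-1,100,0.003,-0.011,0.006],[1,-3,-1,117,0.003,-0.011,0.006],[1,-3,-1,117,0.003,-0.011,0.006],[1,-3,-1,117,0.003,-0.011,0.006]]]'; python3 to.py 537.5 246 44 3.16
```

```text
clock: 10.8
position: [537.7, 246.4, 130.9]
eef_rot: [-0.006, 1.0, 0.0, 0.0]
ft_force: [0.4, -0.3, 0.7]
grip_width: 85.6
grasp_force: 0.0
clk 10.80 pos [537.7 246.4 130.9] psi -3.129 tilt 0.0007 F [ 0.4 -0.3  0.7] w 85.6 g 0.0 j6 -1.26
shift [ 0.2 -0.4 86.9] rot [ 0.     0.001 -0.006]
```

```bash
python3 -m jog '[[[1,0,-0.4,30,0,0,0],[1,0,-0.4,60,0,0,0],[0.8,0,-0.4,80,0,0,0],[0.7,0,-0.4,87,0,0,0],[0.4,0,-0.4,87,0,0,0],[0.2,0,-0.4,87,0,0,0],[0.1,0,-0.4,87,0,0,0],[0,0,-0.4,87,0,0,0],[-0.1,0,-0.4,87,0,0,0],[-0.2,0,-0.4,87,0,0,0],[-0.3,0,-0.4,87,0,0,0],[-0.3,0,-0.4,87,0,0,0]]]' 50; python3 to.py 537.5 246 44 3.16
```

```text
clock: 12.0
position: [538.6, 246.5, 45.7]
eef_rot: [-0.006, 1.0, 0.001, 0.002]
ft_force: [-1.4, 2.2, 7.9]
grip_width: 38.7
grasp_force: 49.1
clk 12.00 pos [538.6 246.5  45.7] psi -3.129 tilt 0.0043 F [-1.4  2.2  7.9] w 38.7 g 49.1 j6 -1.27
shift [ 1.1 -0.5  1.7] rot [ 0.001  0.004 -0.006]
```

```bash
python3 -m jog '[[[-0.5,0,0,-10,0,0,0],[-0.5,0,0,-30,0,0,0],[-0.5,0,0,-60,0,0,0],[-0.5,0,0,-95,0,0,0],[-0.5,0,0,-130,0,0,0],[-0.5,0,0,-165,0,0,0],[-0.5,0,0,-195,0,0,0],[-0.5,0,0,-210,0,0,0],[-0.5,0,0,-210,0,0,0],[-0.5,0,0,-210,0,0,0]]]' 60; python3 to.py 487.3 -229.5 255 1.404
```

```text
clock: 13.0
position: [537.1, 245.7, 254.0]
eef_rot: [-0.006, 1.0, 0.0, 0.001]
ft_force: [-0.0, -0.4, -3.3]
grip_width: 38.6
grasp_force: 60.7
clk 13.00 pos [537.1 245.7 254. ] psi -3.129 tilt 0.0013 F [-0.  -0.4 -3.3] w 38.6 g 60.7 j6 -1.27
shift [  55.6 -474.6   -1.1] rot [1.00e-03 1.00e-03 1.75e+00]
```

```bash
python3 -m jog '[[[-0.5,2,-20,0,0,0,0.08],[-0.5,5,-50,0,0,0,0.2],[-0.5,9,-85,0,0,0,0.33],[-0.5,14,-120,0,0,0,0.46],[-0.5,18,-155,0,0,0,0.59],[-0.5,22,-190,0,0,0,0.72],[-0.5,26,-225,0,0,0,0.85],[-0.5,30,-260,0,0,0,0.98],[-0.5,34,-295,0,0,0,1.11],[-0.5,38,-330,0,0,0,1.24],[-0.5,42,-365,0,0,0,1.37],[-0.5,45,-390,0,0,0,1.48]]]'; python3 to.py 487.3 -229.5 255 1.404
```

```text
clock: 14.2
position: [496.4, -146.3, 252.7]
eef_rot: [0.672, 0.74, 0.0, -0.001]
ft_force: [-0.2, 0.5, -3.0]
grip_width: 38.6
grasp_force: 60.7
clk 14.20 pos [ 496.4 -146.3  252.7] psi 1.668 tilt 0.0014 F [-0.2  0.5 -3. ] w 38.6 g 60.7 j6 -0.51
shift [-81.9 -17.1  -2.4] rot [-0.    -0.001  0.264]
```

```bash
python3 -m jog '[[[-0.5,-30,-6,0,0,0,0.1],[-0.5,-60,-12,0,0,0,0.2],[-0.5,-78,-16,0,0,0,0.26],[-0.5,-82,-17,0,0,0,0.264],[-0.5,-82,-17,30,0,0,0.264],[-0.5,-82,-17,65,0,0,0.264],[-0.5,-82,-17,100,0,0,0.264],[-0.5,-82,-17,130,0,0,0.264],[-0.5,-82,-17,150,0,0,0.264],[-0.5,-82,-17,157,0,0,0.264],[-0.5,-82,-17,157,0,0,0.264],[-0.5,-82,-17,157,0,0,0.264]]]'; python3 to.py 487.3 -229.5 75 1.404
```

```text
clock: 15.4
position: [489.5, -227.7, 97.7]
eef_rot: [0.761, 0.648, 0.001, 0.001]
ft_force: [-1.0, -0.5, -2.4]
grip_width: 39.1
grasp_force: 61.0
clk 15.40 pos [ 489.5 -227.7   97.7] psi 1.410 tilt 0.0025 F [-1.  -0.5 -2.4] w 39.1 g 61.0 j6 -0.40
shift [-2.2 -1.9 22.7] rot [ 0.002 -0.001  0.006]
```

```bash
python3 -m jog '[[[-0.5,-2.2,-1.9,4,0,0,0.006],[-0.5,-2.2,-1.9,8,0,0,0.006],[-0.5,-2.2,-1.9,12,0,0,0.006],[-0.5,-2.2,-1.9,15,0,0,0.006],[-0.5,-2.2,-1.9,17,0,0,0.006],[-0.5,-2.2,-1.9,19,0,0,0.006],[-0.5,-2.2,-1.9,21,0,0,0.006],[-0.5,-2.2,-1.9,22.5,0,0,0.006]]]'; python3 to.py 487.3 -229.5 65 1.404
```

```text
clock: 16.2
position: [487.0, -229.6, 74.4]
eef_rot: [0.764, 0.646, 0.001, 0.0]
ft_force: [0.1, 0.1, -3.0]
grip_width: 39.0
grasp_force: 61.0
clk 16.20 pos [ 487.  -229.6   74.4] psi 1.404 tilt 0.0021 F [ 0.1  0.1 -3. ] w 39.0 g 61.0 j6 -0.40
shift [0.2 0.3 9.4] rot [ 0.002 -0.001 -0.   ]
```

```bash
python3 -m jog '[[[-0.5,0.2,0.2,2,0,0,0],[-0.5,0.2,0.2,3.5,0,0,0],[-0.5,0.2,0.2,5,0,0,0],[-0.5,0.2,0.2,6.5,0,0,0]]]'; python3 to.py 487.3 -229.5 65 1.404
```

```text
clock: 16.6
position: [486.8, -230.1, 68.4]
eef_rot: [0.763, 0.646, 0.001, 0.001]
ft_force: [-6.9, -7.5, 0.5]
grip_width: 38.8
grasp_force: 61.1
clk 16.60 pos [ 486.8 -230.1   68.4] psi 1.404 tilt 0.0017 F [-6.9 -7.5  0.5] w 38.8 g 61.1 j6 -0.40
shift [0.7 0.4 3.4] rot [0.002 0.    0.   ]
```

```bash
python3 -m jog '[[[-0.5,-0.9,-0.7,0,0,0,0],[-0.5,-0.9,-0.7,1,0,0,0],[-0.5,-0.9,-0.7,2,0,0,0],[-0.5,-0.9,-0.7,2.5,0,0,0]]]'; python3 to.py 487.3 -229.5 65 1.404
```

```text
clock: 17.0
position: [486.3, -230.3, 65.4]
eef_rot: [0.764, 0.646, 0.001, 0.0]
ft_force: [-2.3, -3.0, -1.8]
grip_width: 38.9
grasp_force: 61.1
clk 17.00 pos [ 486.3 -230.3   65.4] psi 1.404 tilt 0.0018 F [-2.3 -3.  -1.8] w 38.9 g 61.1 j6 -0.40
shift [0.9 0.8 0.5] rot [ 0.002 -0.001 -0.   ]
```

```bash
python3 -m jog '[[[-0.5,-0.3,-0.2,0.7,0,0,0],[-0.5,-0.3,-0.2,1.2,0,0,0],[-0.5,-0.3,-0.2,1.6,0,0,0]]]'; python3 to.py 487.3 -229.5 65 1.404
```

```text
clock: 17.3
position: [486.3, -230.3, 64.7]
eef_rot: [0.764, 0.646, 0.001, 0.001]
ft_force: [-3.5, 2.1, 14.6]
grip_width: 38.4
grasp_force: 62.5
clk 17.30 pos [ 486.3 -230.3   64.7] psi 1.404 tilt 0.0024 F [-3.5  2.1 14.6] w 38.4 g 62.5 j6 -0.40
shift [ 1.   0.9 -0.3] rot [ 0.002 -0.001 -0.   ]
```

```bash
python3 -m jog '[[[-0.2,0,0,-0.5,0,0,0],[0.1,0,0,-0.5,0,0,0],[0.4,0,0,-0.5,0,0,0],[0.5,0,0,-0.5,0,0,0],[0.5,0,0,-15,0,0,0],[0.5,0,0,-50,0,0,0],[0.3,0,0,-100,0,0,0],[0,0,0,-150,0,0,0],[-0.3,0,0,-200,0,0,0],[-0.3,0,0,-240,0,0,0],[-0.3,0,0,-245,0,0,0]]]' 40; python3 to.py 487.3 -229.5 65 1.42; python3 - <<'E'
from h import *
from rig import grab_frame
S=grab_frame("scene");np.savez("pics/s5.npz",**S);T=grab_frame("top");np.savez("pics/t5.npz",**T)
a=cv2.resize(S["color"][240:420,115:305,::-1],None,fx=2.1,fy=2.1,interpolation=cv2.INTER_CUBIC);b=cv2.resize(T["color"][180:320,370:530,::-1],(400,378),interpolation=cv2.INTER_CUBIC)
cv2.imwrite("pics/p5.png",np.hstack([a[:378],b]))
E
```

```text
clock: 18.4
position: [486.6, -231.1, 314.0]
eef_rot: [0.764, 0.646, 0.002, 0.004]
ft_force: [-1.0, 0.4, -0.0]
grip_width: 30.0
grasp_force: 0.0
clk 18.40 pos [ 486.6 -231.1  314. ] psi 1.404 tilt 0.0097 F [-1.   0.4 -0. ] w 30.0 g 0.0 j6 -0.40
shift [  2.3  -2.  248.9] rot [ 0.009  0.002 -0.016]
```

View pics/p5.png

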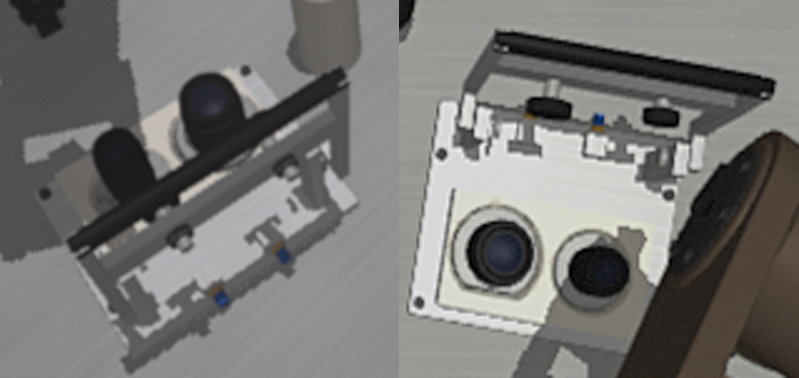

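```bash
python3 -c "
from h import *
S=load('s5');T=load('t5');fx=np.load('pose.npy')[3]
def H(th,y): return place(np.array([[95-157*np.cos(th)+27*np.sin(th),y,102+157*np.sin(th)+27*np.cos(th)]]),fx)[0]
for th in np.arange(1.4,1.8,.05):
  P=np.array([H(th,100),H(th,-100)]);print(round(th,2),H(th,0).round(1),proj(T,P).round(1).tolist(),proj(S,P).round(1).tolist())
print('meas T (409.2,194.8)(520.4,212.6) S (279.3,275.7)(151.7,357.6)')
"
```

```text
1.4 [ 587.1 -204.1  261.3] [[404.5, 215.9], [516.8, 234.5]] [[262.3, 254.4], [133.3, 334.0]]
1.45 [ 595.  -205.3  261.1] [[405.2, 211.5], [517.5, 230.1]] [[265.5, 258.2], [136.1, 338.7]]
1.5 [ 602.8 -206.5  260.5] [[405.9, 207.2], [518.0, 225.7]] [[268.7, 262.2], [139.1, 343.5]]
1.55 [ 610.7 -207.6  259.5] [[406.5, 202.9], [518.5, 221.4]] [[272.0, 266.4], [142.1, 348.5]]
1.6 [ 618.4 -208.8  258.1] [[407.1, 198.7], [518.9, 217.1]] [[275.3, 270.6], [145.2, 353.6]]
1.65 [ 626.1 -210.   256.4] [[407.6, 194.6], [519.2, 212.9]] [[278.5, 275.1], [148.5, 358.8]]
1.7 [ 633.7 -211.1  254.2] [[408.1, 190.6], [519.4, 208.8]] [[281.8, 279.6], [151.8, 364.0]]
1.75 [ 641.1 -212.2  251.7] [[408.6, 186.7], [519.5, 204.9]] [[285.1, 284.3], [155.1, 369.4]]
1.8 [ 648.5 -213.3  248.8] [[409.0, 183.0], [519.5, 201.0]] [[288.3, 289.0], [158.5, 374.8]]
meas T (409.2,194.8)(520.4,212.6) S (279.3,275.7)(151.7,357.6)
```

```bash
python3 to.py 625.5 -210 315 1.42; python3 -m jog '[[[0.1,10,30,0,0,0,0],[0.1,20,65,0,0,0,0],[0.1,30,100,0,0,0,0],[0.1,40,130,0,0,0,0],[0.1,44,134,0,0,0,-0.016],[0.1,44,134,0,0,0,-0.016],[0.1,44,134,0,0,0,-0.016]]]'; python3 to.py 625.5 -210 250 1.42
```

```text
clk 18.50 pos [ 485.7 -230.6  309.8] psi 1.404 tilt 0.0039 F [-0.2 -0.2 -0.2] w 29.9 g 0.0 j6 -0.40
shift [ 43.6 134.4  -4.7] rot [ 0.004 -0.    -0.016]
clock: 19.2
position: [624.2, -209.5, 308.1]
eef_rot: [0.758, 0.652, 0.0, -0.0]
ft_force: [-0.0, 0.4, -0.3]
grip_width: 47.0
grasp_force: 0.0
clk 19.20 pos [ 624.2 -209.5  308.1] psi 1.420 tilt 0.0013 F [-0.   0.4 -0.3] w 47.0 g 0.0 j6 -0.27
shift [-0.4  1.4 58.1] rot [-0.    -0.001 -0.   ]
```

```bash
python3 -m jog '[[[0.1,0,1.4,20,0,0,0],[0.1,0,1.4,40,0,0,0],[0.1,0,1.4,53,0,0,0],[0.1,0,1.4,58,0,0,0],[0.1,0,1.4,58,0,0,0],[-0.2,0,1.4,58,0,0,0],[-0.4,0,1.4,58,0,0,0],[-0.6,0,1.4,58,0,0,0],[-0.8,0,1.4,58,0,0,0],[-0.9,0,1.4,58,0,0,0],[-0.9,0,1.4,58,0,0,0]]]' 30; python3 to.py
```

```text
clock: 20.3
position: [626.8, -209.7, 251.9]
eef_rot: [0.758, 0.652, 0.001, 0.001]
ft_force: [-1.7, -0.3, 5.6]
grip_width: 15.1
grasp_force: 29.4
clk 20.30 pos [ 626.8 -209.7  251.9] psi 1.420 tilt 0.0029 F [-1.7 -0.3  5.6] w 15.1 g 29.4 j6 -0.27
```

```bash
python3 -c "
import numpy as np
X=lambda t:-157*np.cos(t)+27*np.sin(t)
Z=lambda t:157*np.sin(t)+27*np.cos(t)
for t in np.arange(1.65,-.01,-.15): print(round(t,2),round(X(t)-X(1.65),1),round(Z(1.65)-Z(t),1))
"
```

```text
1.65 0.0 0.0
1.5 -23.5 -4.1
1.35 -47.4 -4.7
1.2 -71.1 -1.7
1.05 -94.0 4.8
0.9 -115.8 14.6
0.75 -135.8 27.6
0.6 -153.7 43.4
0.45 -169.0 61.8
0.3 -181.3 82.2
0.15 -190.5 104.2
0.0 -196.3 127.4
```

```bash
python3 -m jog '[[[-0.9,0,-12,-2.3,0,0,0],[-0.9,0,-23.5,-4.1,0,0,0],[-0.9,0,-35.5,-4.7,0,0,0],[-0.9,0,-47.4,-4.7,0,0,0],[-0.9,0,-59.3,-3.5,0,0,0],[-0.9,0,-71.1,-1.7,0,0,0],[-0.9,0,-71.1,-1.7,0,0,0]]]'; python3 to.py
```

```text
clock: 21.0
position: [555.7, -199.0, 253.5]
eef_rot: [0.758, 0.652, 0.001, 0.001]
ft_force: [-3.5, 0.4, 7.0]
grip_width: 15.1
grasp_force: 31.6
clk 21.00 pos [ 555.7 -199.   253.5] psi 1.420 tilt 0.0029 F [-3.5  0.4  7. ] w 15.1 g 31.6 j6 -0.31
```

```bash
python3 -m jog '[[[-0.9,0,-11.5,3,0,0,0],[-0.9,0,-22.9,6.5,0,0,0],[-0.9,0,-34,11,0,0,0],[-0.9,0,-44.7,16.3,0,0,0],[-0.9,0,-55,22.5,0,0,0],[-0.9,0,-64.7,29.3,0,0,0],[-0.9,0,-74,37,0,0,0],[-0.9,0,-82.6,45.1,0,0,0],[-0.9,0,-82.6,45.1,0,0,0]]]'; python3 to.py
```

```text
clock: 21.9
position: [473.8, -186.5, 206.6]
eef_rot: [0.758, 0.652, 0.0, -0.0]
ft_force: [-1.0, -2.5, -3.5]
grip_width: 14.9
grasp_force: 32.6
clk 21.90 pos [ 473.8 -186.5  206.6] psi 1.420 tilt 0.0010 F [-1.  -2.5 -3.5] w 14.9 g 32.6 j6 -0.35
```

```bash
python3 -m jog '[[[-0.9,0,-8,9,0,0,0],[-0.9,0,-15.3,18.4,0,0,0],[-0.9,0,-22,28.5,0,0,0],[-0.9,0,-27.6,38.8,0,0,0],[-0.9,0,-32.5,49.5,0,0,0],[-0.9,0,-36.8,60.8,0,0,0],[-0.9,0,-39,69,0,0,0],[-0.9,0,-40.5,75,0,0,0],[-0.9,0,-40.5,75,0,0,0]]]'; python3 to.py
```

```text
clock: 22.8
position: [433.5, -180.3, 131.5]
eef_rot: [0.758, 0.652, -0.0, -0.001]
ft_force: [-7.8, -5.8, -2.0]
grip_width: 14.6
grasp_force: 35.7
clk 22.80 pos [ 433.5 -180.3  131.5] psi 1.420 tilt 0.0027 F [-7.8 -5.8 -2. ] w 14.6 g 35.7 j6 -0.39
```

```bash
python3 -m jog '[[[-0.9,0,0,3,0,0,0],[-0.9,0,-0.5,6,0,0,0],[-0.9,0,-0.5,8,0,0,0],[-0.9,0,-0.5,9,0,0,0]]]'; python3 to.py
```

```text
clock: 23.2
position: [431.6, -179.9, 122.7]
eef_rot: [0.758, 0.652, -0.001, -0.003]
ft_force: [-19.7, -7.5, 6.3]
grip_width: 14.6
grasp_force: 36.9
clk 23.20 pos [ 431.6 -179.9  122.7] psi 1.421 tilt 0.0057 F [-19.7  -7.5   6.3] w 14.6 g 36.9 j6 -0.39
```

```bash
python3 -m jog '[[[-0.9,0,-1.5,0.5,0,0,0],[-0.9,0,-2,1.5,0,0,0],[-0.9,0,-2,2.5,0,0,0],[-0.9,0,-2,3,0,0,0]]]'; python3 to.py
```

```text
clock: 23.6
position: [431.1, -179.9, 120.2]
eef_rot: [0.758, 0.652, -0.0, -0.001]
ft_force: [-10.7, -4.6, 5.6]
grip_width: 15.0
grasp_force: 36.7
clk 23.60 pos [ 431.1 -179.9  120.2] psi 1.420 tilt 0.0023 F [-10.7  -4.6   5.6] w 15.0 g 36.7 j6 -0.39
```

```bash
python3 -m jog '[[[-0.5,0,-1,0,0,0,0],[-0.4,0,-1,0,0,0,0],[-0.4,0,-1,0,0,0,0],[-0.4,0,-1,-10,0,0,0],[-0.4,0,-1,-35,0,0,0],[-0.6,0,-1,-50,0,0,0],[-0.9,0,-1,-50,0,0,0],[-1,0,-1,-50,0,0,0],[-1,0,-1,-50,0,0,0]]]'; python3 to.py; python3 - <<'E'
from h import *
from rig import grab_frame
S=grab_frame("scene");np.savez("pics/s6.npz",**S)
cv2.imwrite("pics/p6.png",cv2.resize(S["color"][220:420,95:315,::-1],(660,600),interpolation=cv2.INTER_CUBIC))
fx=np.load('pose.npy')[3]
for th in(0,.05,.1): print(th,((proj(S,place(np.array([[95-157*np.cos(th)+27*np.sin(th),y,102+157*np.sin(th)+27*np.cos(th)] for y in(100,-100)]),fx))-[95,220])*3).round().tolist())
E
```

```text
clock: 24.5
position: [431.1, -179.7, 169.9]
eef_rot: [0.758, 0.652, 0.001, -0.0]
ft_force: [0.3, -0.4, -0.8]
grip_width: -0.1
grasp_force: 0.0
clk 24.50 pos [ 431.1 -179.7  169.9] psi 1.420 tilt 0.0016 F [ 0.3 -0.4 -0.8] w -0.1 g 0.0 j6 -0.39
0 [[372.0, 50.0], [58.0, 232.0]]
0.05 [[371.0, 44.0], [54.0, 227.0]]
0.1 [[371.0, 39.0], [51.0, 223.0]]
```

View pics/p6.png

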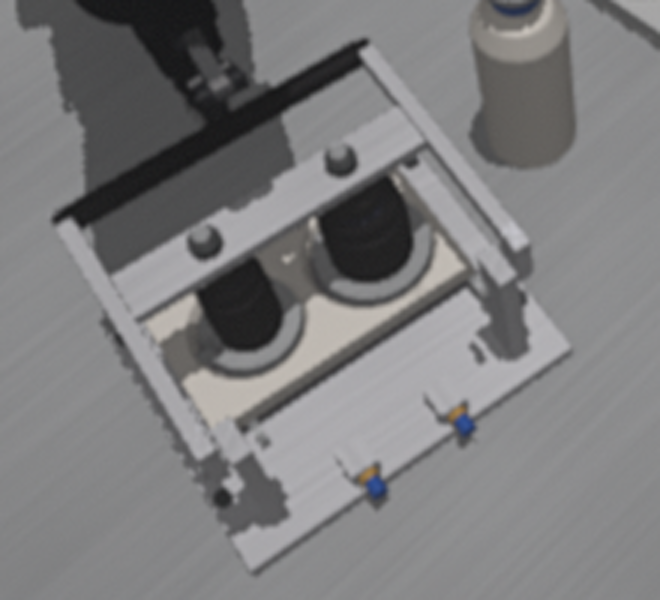

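```bash
python3 -m jog '[[[-1,0,0,7,0,0,0],[-1,0,0,12,0,0,0],[-1,0,0,15,0,0,0],[-1,0,0,17,0,0,0],[-1,0,0,17,0,0,0]]]'; python3 to.py
```

```text
clock: 25.05
position: [431.2, -179.8, 153.1]
eef_rot: [0.758, 0.652, 0.001, 0.0]
ft_force: [-0.9, 0.1, -0.4]
grip_width: -0.1
grasp_force: 0.0
clk 25.05 pos [ 431.2 -179.8  153.1] psi 1.420 tilt 0.0016 F [-0.9  0.1 -0.4] w -0.1 g 0.0 j6 -0.39
```

```bash
python3 -m jog '[[[-1,0,0,1,0,0,0],[-1,0,0,2,0,0,0],[-1,0,0,3,0,0,0],[-1,0,0,3,0,0,0]]]'; python3 to.py
```

```text
clock: 25.45
position: [431.3, -179.9, 150.9]
eef_rot: [0.758, 0.652, 0.001, 0.001]
ft_force: [-2.7, -0.2, 7.6]
grip_width: -0.1
grasp_force: 3.3
clk 25.45 pos [ 431.3 -179.9  150.9] psi 1.420 tilt 0.0022 F [-2.7 -0.2  7.6] w -0.1 g 3.3 j6 -0.39
```

```bash
python3 -m jog '[[[-1,0,0,0.7,0,0,0],[-1,0,0,1.4,0,0,0],[-1,0,0,1.4,0,0,0]]]'; python3 to.py
```

```text
clock: 25.75
position: [431.4, -179.9, 150.6]
eef_rot: [0.758, 0.652, 0.001, 0.001]
ft_force: [-7.1, 3.6, 24.4]
grip_width: -0.1
grasp_force: 12.1
clk 25.75 pos [ 431.4 -179.9  150.6] psi 1.420 tilt 0.0031 F [-7.1  3.6 24.4] w -0.1 g 12.1 j6 -0.39
```

The force climbs stiffly, so the frame is at its stop. I'll retract and take one last look.

```bash
python3 -m jog '[[[-1,0,0,-5,0,0,0],[-1,0,0,-40,0,0,0],[-1,0,0,-90,0,0,0],[-1,0,0,-140,0,0,0],[-1,0,0,-150,0,0,0],[-1,0,0,-150,0,0,0]]]'; python3 to.py; python3 - <<'E'
from h import *
from rig import grab_frame
S=grab_frame("scene");T=grab_frame("top")
a=cv2.resize(S["color"][230:410,95:305,::-1],(440,377),interpolation=cv2.INTER_CUBIC);b=cv2.resize(T["color"][200:340,370:505,::-1],(360,377),interpolation=cv2.INTER_CUBIC)
cv2.imwrite("pics/p7.png",np.hstack([a,b]))
E
```

```text
clock: 26.35
position: [431.4, -180.1, 300.5]
eef_rot: [0.758, 0.652, 0.002, 0.002]
ft_force: [0.4, 0.2, -0.4]
grip_width: -0.2
grasp_force: 0.0
clk 26.35 pos [ 431.4 -180.1  300.5] psi 1.420 tilt 0.0054 F [ 0.4  0.2 -0.4] w -0.2 g 0.0 j6 -0.39
```

View pics/p7.png

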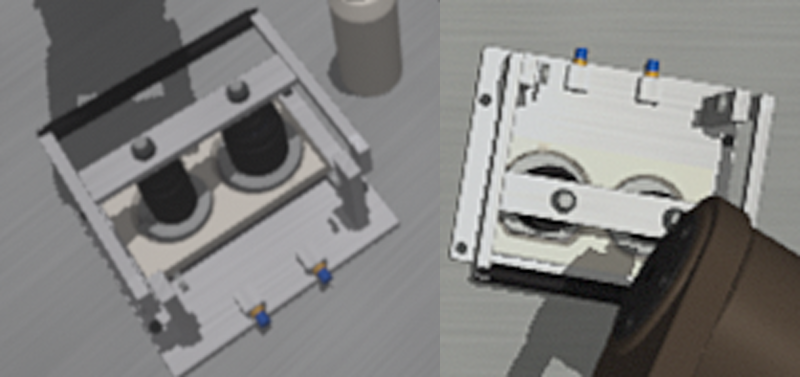

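The clamp frame is down over both lenses, which stand upright and seated, and the gripper is clear. I'm handing it in.

```bash
python3 -c "
from rig import close_job
print(close_job())"
```

```text
the job is handed in; nothing more can be done
None
```

I handed the job in at about 26 s of robot time: both lens cells are in their own nests, the clamp frame is down against its stop, and the arm is clear. No verdict was shown.

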